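Hang the small turner on the rail with the S-hook

TASK

Take the S-hook off the utensil rail, put its lower bend through the hole in the handle of the flat turner that lies on the raised spoon rest, and hang the hook with the turner on it back on the rail, between the two orange collars. Pick the turner up only with the hook, never in the gripper, and do not disturb the spice jar, the green carton or the green box.

Things in the scene. Friction and masses are not known exactly. Their poses are not given: they have to be found in the camera images.
- hook_center (a point): Centre of the loose steel S-hook (60 g) and of its black grip sleeve, 14 x 12 x 36 mm (x, y, z). The hook is flat in its x-z plane, z up as it hangs, 115 mm high, wire 5 mm thick. It starts hanging on the rail, its +x to the rail's back, this centre 47.5 mm below the bar's axis; it swings and turns easily. To come off it must rise 17 mm, then go to its -x.
- hook_upper (a point): Centre of the S-hook's upper bend, 42 mm above hook_center (same axes). The wire's centre line is a half circle of 13 mm radius: it comes from the sleeve up the -x side, over the top, and ends in the free tip 13 mm to +x at this point's height.
- hook_lower (a point): Centre of the S-hook's lower bend, 42 mm below hook_center (same axes). The wire's centre line is a half circle of 13 mm radius: it comes from the sleeve down the +x side, round the bottom, and up to the free round tip 13 mm to -x; the wire's centre line ends 6 mm above this point (tip top 8.5 mm above).
- hook_seat (a point): Point 18 mm below hook_lower, where the centre of the turner's hole comes to lie when the turner hangs on the lower bend.
- turner_hole (a point): Centre of the 15 mm round through-hole in the handle of the loose flat steel turner (60 g, 160 x 60 x 4 mm). x runs from blade to handle end, z is normal to the flat (up as it lies). The handle is 26 mm wide and ends 13 mm past the hole. It starts flat on the spoon rest, underside 120 mm above the worktop, the hole end free, about 56 mm past the tray's open edge.
- turner_center (a point): Middle of the turner, 67 mm from the hole towards the blade; same axes as turner_hole. The 60 mm wide blade's end lies 80 mm beyond it (147 mm from the hole).
- rail_stand: Fixed utensil rail: a level steel bar 10 mm thick, 320 mm long, along the stand's y, axis 310 mm above the worktop. Origin on the worktop under the bar's middle; +x to its back (away from the robot). End arms carry it from posts 45 mm behind, on a wooden base 70 mm deep (10 to 80 mm behind the bar) and 14 mm high; nothing is in front of or under the bar.
- bay: The two orange collars (18 mm across, with a small knob on top that ends 14 mm above the bar's axis) fixed on the bar. Origin on the bar's axis half-way between them; y along the bar; the free bar between them is 64 mm long.
- spoon_rest: Fixed white raised spoon rest, origin on the worktop under its middle; tray 104 mm (x) x 88 mm (y), floor 120 mm above the worktop, 9 mm blue rim on both sides and at -x, open towards +x, where the turner's handle sticks out. It stands on a 90 x 80 mm foot, 10 mm high, and a 44 x 36 mm stem.
- jar_mid (a point): Middle (half-way up) of the loose spice jar with blue cap, 42 mm across, 108 mm high, standing beyond the turner's handle end. Leave it alone.
- carton_mid (a point): Middle (half-way up) of the loose green carton, 46 x 67 x 143 mm high, standing in front of the rail. Leave it alone.
- green_box_mid (a point): Middle of the loose light green box, 107 x 55 x 52 mm high, standing in front of the rail. Leave it alone.

How it is judged:
By the outcome, as a careful person would: the job done as asked, in the order asked, and still so for the second after the job is handed in, with the robot touching nothing.
It also fails if it takes over 72 s, if anything falls off the work surface, if the arm or the gripper's body presses on something with over 40 N, if the wrist force passes 120 N, or if a joint passes its speed limit or range.

ROBOT

A 6-joint arm with a two-finger parallel gripper is mounted at the origin on a cart in front of the work surface, level with it; the furniture and walls round the work are solid. World frame = base frame: x ahead of the robot, y to its left, z up, the work surface at z = 0. Lengths are in m, angles in rad, forces in N, time in s.
With the tool pointing down it reaches from about 0.375 to 0.9 m from the base axis. Payload 3.1 kg.
Tool frame: the origin (TCP) lies on the centre line of the jaws, within the pads' length; the fingertips stand 19 mm ahead of it and the grasp point (between the pads) is the TCP; z points along the fingers, y is the line along which they close (so a half turn about z gives the same grasp; the last joint's range is limited). The gripper opens to 85 mm and grips with 20 to 120 N. Pads are 22 mm wide; open, the fingers measure 114 mm over their backs; the gripper's body (76 mm by 85 mm) begins 54 mm behind the grasp point. The pads swing forward as they close: fully open they stand 13 mm farther back than shut.
Start: joints at [1.169, 0.527, 1.433, -0, 1.181, -0.178], TCP at [0.138, 0.61, 0.25] pointing down, gripper open.
Joint ranges: [-3.08, 3.08], [-0.75, 2.2], [0.22, 2.44], [-1.43, 4.57], [0, 2.65], [-2.85, 2.85]. Speed limits (rad/s): [2.79, 2.79, 3.14, 3.14, 3.14, 3.14].

INTERFACE

Orientations are given as a unit quaternion [x, y, z, w].
In Python, from station import manip gives the robot as it stands.
- The arm moves only by the tool servo_tool, never from a script. Its argument "rows" is a list that holds one entry, the list of rows, each a list of 7 numbers: the turn, a rotation vector about the tool's x, y, z in degrees, then the shift along the tool's x, y, z in m, then the gripper command: -1 is shut, 1 is fully open, values between are in proportion. In form: [[[wx, wy, wz, tx, ty, tz, jaw], ...]]. A call has 1 to 8 rows; each row shifts and turns the commanded pose from where the row before left it, along the tool's axes as they then stand; what a row does not reach is not made up. A row lasts 1/12 s, in which the tool goes at most 41.7 mm and 7.16 degrees, less where a joint would pass 70% of its speed; a pose out of reach is approached as far as the arm can. A call is refused whole if a number of a shift passes 0.0417 or a number of a turn 7.16, either way. A call with a gripper value outside its range is refused whole. The fingers move at their own pace and stop on an object; "squeeze" is the grip in N (left out, the last holds). Time passes only in rows, so rows that do not move let the fingers close. It gives the time, the measured TCP pose, the force, the opening and the grip force at its end, in the units of the state.
- manip.sense(): the state, without advancing time (a new reading comes with each control period).
- manip.snapshot(name): name is "scene" or "side" or "wrist"; returns the picture (420x560x3 uint8, blue, green, red); there is no depth.
- manip.camera_info(name): a dict with "K" (3x3 intrinsics, pixels), "camera_from_world" (4x4, takes a point from world to camera coordinates). Camera axes: x right, y down, z forward; pixel columns grow to the right and rows downward; lengths in m; the calibration is good to about 2 mm. A picture is of the moment at which its call begins: read the wrist's pose just before it. camera_info takes no time and is no camera call; for the wrist camera it gives the pose at the moment of the call.
- manip.sign_off(): hands the job in; it is judged then, once.
The state is a dict: "t": time; "q": joint angles; "qd": joint speeds; "tau": joint torques, N m; "tcp_pos": TCP position; "tool_rot": TCP orientation; "force": force on the tool from outside, world axes, zero at the start; "ft_torque": the same for the moment, N m; "finger_gap": opening from 0.0 (shut) to 1.0 (fully open); "gripper_force": force on a finger pad.
Only numpy, scipy, OpenCV 4.12 (cv2) and the standard library are available. Lean on these libraries where they do the work, as an engineer would, in place of code of your own. Each camera call takes 0.05 s, during which the arm holds its last target. There are 200 camera calls.

## Working session

There is one attempt and no reset: what is moved stays moved. The work goes in short steps, Python scripts to look and compute and a tool call to move; the robot and the scene stay as the last step left them, time stands still between calls to the robot, and variables do not carry over. Pictures are saved under pics/ and viewed, at most 10 in all, crops included, and the job is handed in when it is done.

Besides the shell and the picture viewer there is one more tool, called after "Call:" as a command line: name --argument value ..., lists and objects as JSON in quotes. servo_tool: Moves the arm, as the interface text tells. Its arguments: {"type":"object","properties":{"rows":{"type":"array","items":{"type":"array","items":{"type":"array","items":{"type":"number"}}}},"squeeze":{"type":"number"}},"required":["rows"]}

```bash
mkdir -p pics; ls
python3 - <<'E'
from station import manip
import cv2,numpy as np
a=manip.snapshot("scene");b=manip.snapshot("side")
cv2.imwrite("pics/a.png",a);cv2.imwrite("pics/b.png",b)
for n in("scene","side"):
  c=manip.camera_info(n);print(n,np.round(c["K"],1).tolist(),np.round(c["camera_from_world"],3).tolist())
s=manip.sense();print({k:np.round(v,3).tolist() for k,v in s.items()})
E
```

```text
pics
scene [[409.0, 0.0, 276.3], [0.0, 409.0, 212.5], [0.0, 0.0, 1.0]] [[0.877, -0.48, -0.004, -0.468], [-0.238, -0.427, -0.872, 0.325], [0.417, 0.766, -0.489, 0.719], [0.0, 0.0, 0.0, 1.0]]
side [[398.4, 0.0, 278.6], [0.0, 398.4, 210.5], [0.0, 0.0, 1.0]] [[-0.976, -0.218, 0.021, 0.558], [-0.153, 0.609, -0.778, 0.235], [0.157, -0.762, -0.628, 0.987], [0.0, 0.0, 0.0, 1.0]]
{'t': 0.1, 'q': [1.17, 0.528, 1.434, 0.0, 1.181, -0.178], 'qd': [0.0, -0.002, -0.001, -0.0, 0.001, 0.001], 'tau': [0.0, -44.331, -17.859, -0.0, 0.004, -0.0], 'tcp_pos': [0.138, 0.609, 0.249], 'tool_rot': [0.111, 0.994, -0.001, -0.0], 'force': [-0.511, 0.589, 0.525], 'ft_torque': [0.018, -0.001, -0.052], 'gripper_force': 0.0, 'finger_gap': 1.003}
```

View pics/a.png

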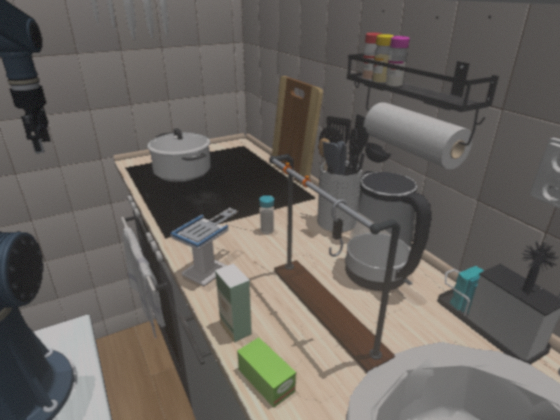

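View pics/b.png

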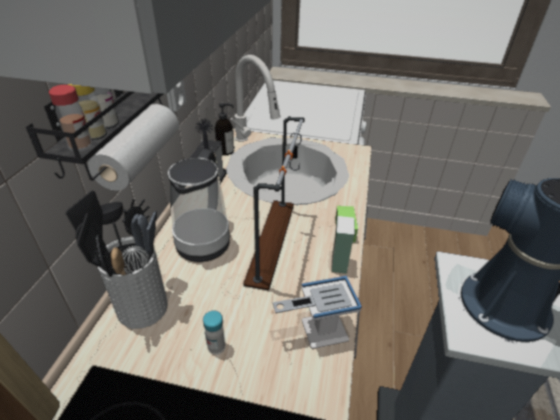

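Run:
```python
import cv2,numpy as np
a=cv2.imread("pics/a.png");b=cv2.imread("pics/b.png")
p=cv2.resize(a[150:350,160:410],(500,400),interpolation=cv2.INTER_CUBIC)
q=cv2.resize(b[105:355,200:360],(300,469),interpolation=cv2.INTER_CUBIC)
o=np.zeros((600,800,3),np.uint8);
o[:400,:500]=p;o[:469,500:]=q
cv2.imwrite("pics/c.png",o)
for n,i in(("a",a),("b",b)):
  h=cv2.cvtColor(i,cv2.COLOR_BGR2HSV)
  m=cv2.inRange(h,(3,140,110),(14,255,255))
  k,l,s,c=cv2.connectedComponentsWithStats(m)
  print(n,[(s[j].tolist(),c[j].round(1).tolist()) for j in range(1,k) if s[j,4]>5])
```

```text
a [([283, 163, 6, 8, 19], [285.8, 166.4]), ([303, 176, 6, 8, 24], [305.5, 179.1])]
b [([287, 151, 5, 4, 10], [289.1, 152.8]), ([281, 167, 4, 4, 9], [282.7, 168.4])]
```

View pics/c.png

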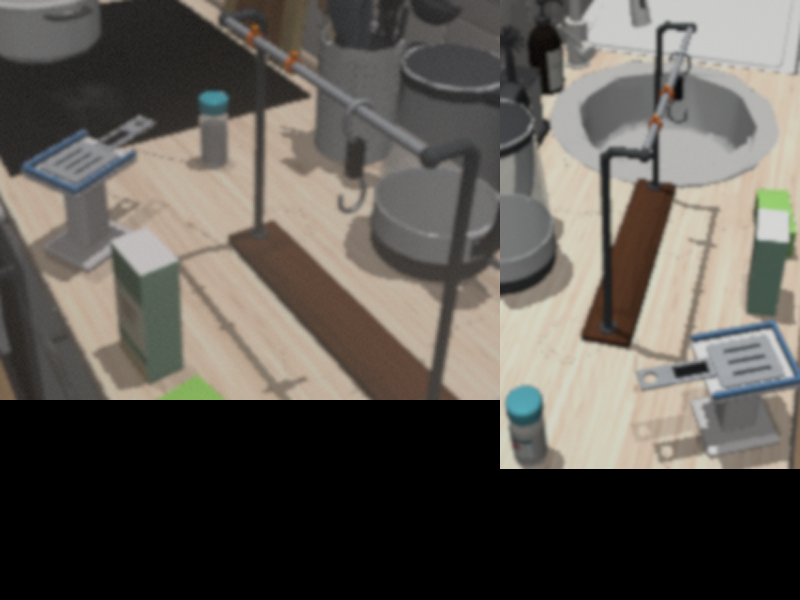

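```bash
cat > h.py <<'E'
import numpy as np
from station import manip
def ray(n,u,v,info=None):
    c=info or manip.camera_info(n);T=np.array(c["camera_from_world"]);R=T[:3,:3]
    d=R.T@np.linalg.solve(np.array(c["K"]),[u,v,1]);return -R.T@T[:3,3],d/np.linalg.norm(d)
def onz(n,u,v,z,info=None):
    o,d=ray(n,u,v,info);return o+d*(z-o[2])/d[2]
def tri(rs):
    A=sum(np.eye(3)-np.outer(d,d) for o,d in rs);b=sum((np.eye(3)-np.outer(d,d))@o for o,d in rs)
    p=np.linalg.solve(A,b);return p,max(np.linalg.norm(np.cross(p-o,d)) for o,d in rs)
E
python3 - <<'E'
from h import *
np.set_printoptions(precision=3,suppress=True)
def S(u,v):return u/2+160,v/2+150
def D(u,v):return (u-500)/1.875+200,v/1.875+105
for n,z,p,q in [("colA",.31,(285.8,166.4),(282.7,168.4)),("colB",.31,(305.5,179.1),(289.1,152.8)),
 ("barfar",.31,S(233,22),D(650,155)),("barnear",.31,S(425,155),D(690,28)),("sleeve",.2625,S(355,158),D(677,88)),
 ("hole",.124,S(146,123),D(651,377)),("slot mid handle",.124,S(121,136),D(690,368)),
 ("jar top",.108,S(214,100),D(525,402))]:
  t,e=tri([ray("scene",*p),ray("side",*q)]);print(n,t,round(e,4),onz("scene",*p,z),onz("side",*q,z))
print("carton top",[onz("scene",*S(*p),.143)[:2] for p in((112,242),(140,230),(180,258),(150,270))])
print("blade corners on z=.124",[onz("scene",*S(*p),.124)[:2] for p in((38,160),(85,138),(124,152),(80,180))])
print("foot of posts",onz("scene",*S(258,232),.014),onz("side",*D(608,330),.014))
for n in("scene","side"):print(ray(n,276,212)[0])
E
```

```text
colA [0.565 0.014 0.318] 0.0016 [0.572 0.028 0.31 ] [0.569 0.    0.31 ]
colB [ 0.566 -0.056  0.317] 0.0005 [ 0.574 -0.043  0.31 ] [ 0.569 -0.069  0.31 ]
barfar [0.565 0.064 0.307] 0.0054 [0.569 0.063 0.31 ] [0.559 0.073 0.31 ]
barnear [ 0.569 -0.242  0.311] 0.0012 [ 0.569 -0.241  0.31 ] [ 0.571 -0.245  0.31 ]
sleeve [ 0.57  -0.157  0.262] 0.0005 [ 0.568 -0.158  0.263] [ 0.57  -0.156  0.262]
hole [0.524 0.222 0.122] 0.0043 [0.528 0.22  0.124] [0.52  0.225 0.124]
slot mid handle [0.483 0.203 0.125] 0.0032 [0.487 0.205 0.124] [0.48  0.203 0.124]
jar top [0.651 0.272 0.101] 0.0015 [0.647 0.262 0.108] [0.648 0.278 0.108]
carton top [array([ 0.391, -0.016]), array([ 0.422, -0.011]), array([ 0.438, -0.071]), array([ 0.406, -0.073])]
blade corners on z=.124 [array([0.38 , 0.199]), array([0.446, 0.222]), array([0.476, 0.167]), array([0.409, 0.134])]
foot of posts [0.612 0.078 0.014] [0.609 0.079 0.014]
[ 0.188 -0.636  0.633]
[0.425 0.731 0.791]
```

Call:
servo_tool --rows '[[[0,0,0,-0.033,-0.019,-0.008,0],[0,0,0,-0.033,-0.019,-0.008,0],[0,0,0,-0.033,-0.019,-0.008,0],[0,0,0,-0.033,-0.019,-0.008,0],[0,0,0,-0.033,-0.019,-0.008,0],[0,0,0,-0.033,-0.019,-0.008,0],[0,0,0,-0.033,-0.019,-0.008,0],[0,0,0,-0.033,-0.019,-0.008,0]]]'

```text
t: 0.77
tcp_pos: [0.3627, 0.4013, 0.3143]
tool_rot: [0.111, 0.994, -0.0, -0.0]
force: [1.1, 1.3, 0.2]
finger_gap: 0.501
gripper_force: 0.0
```

Call:
servo_tool --rows '[[[0,0,-6.4,0,0,0,0],[0,0,-6.4,0,0,0,0],[0,-7,0,0,0,0,0],[0,-7,0,0,0,0,0],[0,-7,0,0,0,0,0],[0,-7,0,0,0,0,0],[0,-7,0,0,0,0,0],[0,-7,0,0,0,0,0]]]'

```text
t: 1.43
tcp_pos: [0.3616, 0.4011, 0.3139]
tool_rot: [0.001, 0.942, -0.003, 0.337]
force: [-0.6, -1.0, 0.0]
finger_gap: 0.5
gripper_force: 0.0
```

Call:
servo_tool --rows '[[[0,-7,0,0,0,0,0],[0,-7,0,0,0,0,0],[0,0,0,0,0,0,0]]]'

```text
t: 1.68
tcp_pos: [0.3609, 0.3974, 0.3101]
tool_rot: [0.001, 0.912, -0.011, 0.411]
force: [-1.1, -0.5, -0.7]
finger_gap: 0.499
gripper_force: 0.0
```

Call:
servo_tool --rows '[[[0,0,0,-0.01,-0.04,0.006,0],[0,0,0,-0.01,-0.04,0.006,0],[0,0,0,-0.01,-0.04,0.006,0],[0,0,0,-0.01,-0.04,0.006,0],[0,0,0,-0.01,-0.04,0.006,0],[0,0,0,-0.01,-0.04,0.006,0],[0,0,0,-0.01,-0.04,0.006,0],[0,0,0,-0.01,-0.04,0.006,0]]]'

```text
t: 2.35
tcp_pos: [0.4331, 0.1274, 0.336]
tool_rot: [0.005, 0.915, -0.01, 0.404]
force: [0.2, 1.3, -0.2]
finger_gap: 0.496
gripper_force: 0.0
```

Call:
servo_tool --rows '[[[0,0,0,0,-0.039,0,0],[0,0,0,0,-0.039,0,0],[0,0,0,0,-0.039,0,0],[0,0,0,0,-0.039,0,0],[0,0,0,0,-0.039,0,0],[0,0,0,0,-0.039,0,0],[0,0,0,0,0,0,0],[0,0,0,0,0,0,0]]]'

```text
t: 3.02
tcp_pos: [0.4354, 0.0059, 0.3314]
tool_rot: [0.037, 0.912, -0.083, 0.4]
force: [0.8, 0.3, 0.1]
finger_gap: 0.502
gripper_force: 0.0
```

```bash
cat >> h.py <<'E'
from scipy.spatial.transform import Rotation as Ro
def tgt(pos,pitch,yaw):
    """shift (tool axes) and turn from the present pose; pitch below horizontal, yaw in deg"""
    s=manip.sense();R=Ro.from_quat(s["tool_rot"])
    G=Ro.from_euler("z",yaw,degrees=True)*Ro.from_quat([0,1,0,0])*Ro.from_euler("y",-(90-pitch),degrees=True)
    d=np.array(pos)-s["tcp_pos"];w=(R.inv()*G).as_rotvec(degrees=True)
    print("t",round(s["t"],2),"tcp",np.round(s["tcp_pos"],4),"turn",np.round(w,2),"shift now",np.round(R.inv().apply(d),4),"shift after turn",np.round(G.inv().apply(d),4),"F",np.round(s["force"],1),"q",np.round(s["q"],2))
E
python3 - <<'E'
from h import *;import cv2
tgt([.569,-.157,.2625],35,0)
i=manip.camera_info("wrist");a=manip.snapshot("wrist");cv2.imwrite("pics/w1.png",a)
np.savez("w1.npz",K=i["K"],T=i["camera_from_world"])
cv2.imwrite("pics/s1.png",manip.snapshot("scene"))
E
```

```text
t 3.02 tcp [0.4354 0.0059 0.3314] turn [-10.39  -7.6    0.67] shift now [-0.0398 -0.1341  0.172 ] shift after turn [-0.0202 -0.1629  0.1489] F [0.8 0.3 0.1] q [-0.24 -0.    2.3  -0.78  0.   -0.95]
```

View pics/w1.png

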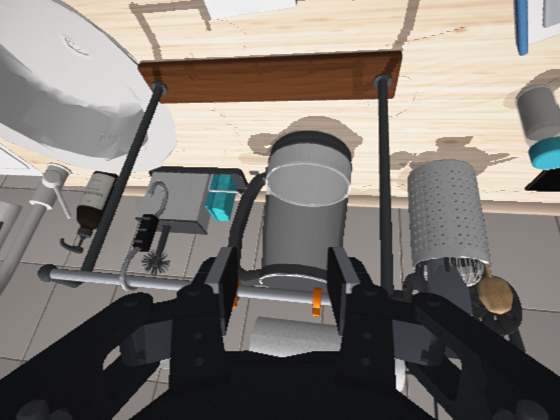

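Call:
servo_tool --rows '[[[0,0,0,-0.01,-0.027,0.008,0],[0,0,0,-0.01,-0.027,0.008,0],[0,0,0,-0.01,-0.027,0.008,0],[0,0,0,-0.01,-0.027,0.008,0],[0,0,0,0,-0.027,0.008,0],[0,0,0,0,-0.027,0.008,0],[-3,-1,0,0,0,0,0],[-3,-1,0,0,0,0,0]]]'

```text
t: 3.78
tcp_pos: [0.5048, -0.0616, 0.3387]
tool_rot: [0.051, 0.906, -0.118, 0.403]
force: [0.0, -0.0, 0.4]
finger_gap: 0.501
gripper_force: 0.0
```

Run:
```python
from h import *
tgt([.5,-.157,.32],40,0)
```

```text
t 3.78 tcp [ 0.5048 -0.0616  0.3387] turn [-14.79  -2.09   0.44] shift now [ 0.0174 -0.0899  0.033 ] shift after turn [ 0.0174 -0.0954  0.0083] F [ 0.  -0.   0.4] q [-0.34  0.1   2.17 -0.41  0.   -1.39]
```

Run:
```python
from h import *
tgt([.518,-.153,.319],50,-5)
```

```text
t 3.78 tcp [ 0.5048 -0.0616  0.3387] turn [-11.3    8.31   2.73] shift now [ 0.006  -0.0825  0.0456] shift after turn [-0.0035 -0.0899  0.0287] F [ 0.  -0.   0.4] q [-0.34  0.1   2.17 -0.41  0.   -1.39]
```

Call:
servo_tool --rows '[[[0,4.2,0,0,0,0,0],[-2,4.2,0.5,0,0,0,0],[-3,0,0.7,-0.001,-0.02,0,0],[-3,0,0.7,-0.001,-0.02,0.005,0],[-3.3,0,0.7,-0.001,-0.02,0.008,0],[0,0,0,0,-0.02,0.008,0],[0,0,0,0,-0.01,0.008,0],[0,0,0,0,0,0,0]]]'

```text
t: 4.45
tcp_pos: [0.5054, -0.1245, 0.324]
tool_rot: [0.058, 0.937, -0.074, 0.337]
force: [-0.6, 0.4, -0.1]
finger_gap: 0.502
gripper_force: 0.0
```

Run:
```python
from h import *;import cv2
tgt([.518,-.153,.319],50,-5)
i=manip.camera_info("wrist");a=manip.snapshot("wrist");cv2.imwrite("pics/w2.png",a)
np.savez("w2.npz",K=i["K"],T=i["camera_from_world"])
```

```text
t 4.45 tcp [ 0.5054 -0.1245  0.324 ] turn [-7.02 -0.18  0.51] shift now [-0.0081 -0.0255  0.0167] shift after turn [-0.0083 -0.0273  0.0135] F [-0.6  0.4 -0.1] q [-0.55  0.12  2.07  0.61  0.31 -2.53]
```

View pics/w2.png

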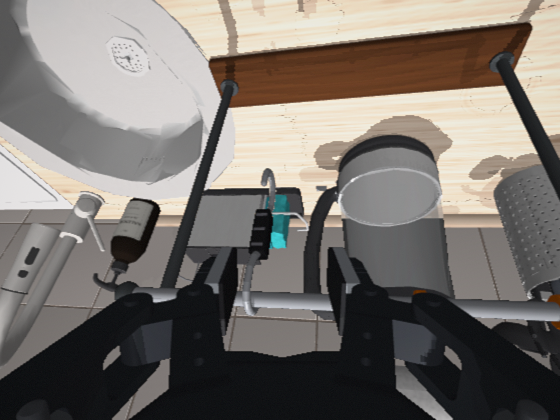

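Call:
servo_tool --rows '[[[0,0,0,0,-0.01,-0.025,0],[0,0,0,0,-0.01,-0.025,0],[0,0,7.1,0,0,0,0],[0,0,7.1,0,0,0,0],[0,0,7.1,0,0,0,0],[0,0,7.1,0,0,0,0],[0,0,7.1,0,0,0,0],[0,0,7.1,0,0,0,0]]]'

```text
t: 5.17
tcp_pos: [0.47, -0.1321, 0.3643]
tool_rot: [0.395, 0.852, 0.055, 0.34]
force: [0.6, 0.0, -0.2]
finger_gap: 0.5
gripper_force: 0.0
```

Call:
servo_tool --rows '[[[0,0,7.1,0,0,0,0],[0,0,7.1,0,0,0,0],[0,0,7.1,0,0,0,0],[0,0,7.1,0,0,0,0],[0,0,7.1,0,0,0,0],[0,0,7.1,0,0,0,0],[0,0,7.1,0,0,0,0],[0,0,7.1,0,0,0,0]]]'

```text
t: 5.83
tcp_pos: [0.47, -0.1321, 0.3642]
tool_rot: [0.753, 0.561, 0.21, 0.273]
force: [-0.5, -1.2, -0.6]
finger_gap: 0.498
gripper_force: 0.0
```

Call:
servo_tool --rows '[[[0,0,7.1,0,0,0,0],[0,0,7.1,0,0,0,0],[0,0,7.1,0,0,0,0],[0,0,7.1,0,0,0,0],[0,0,7.1,0,0,0,0],[0,0,7.1,0,0,0,0],[0,0,7.1,0,0,0,0],[0,0,7.1,0,0,0,0]]]'

```text
t: 6.5
tcp_pos: [0.47, -0.1321, 0.3642]
tool_rot: [0.929, 0.136, 0.315, 0.14]
force: [-0.2, 0.4, -1.2]
finger_gap: 0.5
gripper_force: 0.0
```

Call:
servo_tool --rows '[[[0,0,7.1,0,0,0,0],[0,0,7.1,0,0,0,0],[0,0,7.1,0,0,0,0],[0,0,0,0,0,0,0]]]'

```text
t: 6.83
tcp_pos: [0.4701, -0.1322, 0.3642]
tool_rot: [0.938, -0.036, 0.335, 0.08]
force: [-0.0, 0.3, 0.4]
finger_gap: 0.502
gripper_force: 0.0
```

```bash
sed -i 's/def tgt(pos,pitch,yaw):/def tgt(pos,pitch,yaw,flip=1):/; s/^    d=np.array(pos)/    G=G*Ro.from_euler("z",180*flip,degrees=True)\n    d=np.array(pos)/' h.py
python3 - <<'E'
from h import *;import cv2
# hook triangulation: sleeve in w2 (261,233), scene (337.5,229), side (294.4,152)
w=np.load("w2.npz");info={"K":w["K"],"camera_from_world":w["T"]}
rw=ray("",261,233,info);print(tri([rw,ray("scene",337.5,229),ray("side",294.4,152)]),rw[0])
tgt([.518,-.153,.319],50,-5)
i=manip.camera_info("wrist");a=manip.snapshot("wrist");cv2.imwrite("pics/w3.png",a)
np.savez("w3.npz",K=i["K"],T=i["camera_from_world"])
E
```

```text
(array([ 0.57004066, -0.15651622,  0.26183496]), np.float64(0.0006090937903120953)) [ 0.37709509 -0.09883177  0.37345351]
t 6.83 tcp [ 0.4701 -0.1322  0.3642] turn [6.85 0.38 3.07] shift now [0.0086 0.0089 0.068 ] shift after turn [0.0089 0.0165 0.0665] F [-0.   0.3  0.4] q [-0.64 -0.    2.07  0.54  0.47  0.59]
```

View pics/w3.png

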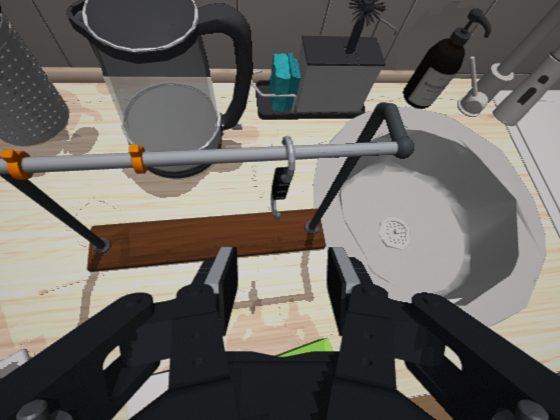

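Call:
servo_tool --rows '[[[2.3,0.1,1,0,0,0,0],[2.3,0.1,1,0,0,0,0],[2.3,0.1,1,0,0,0,0],[0,0,0,0.0045,0.008,0.02,0],[0,0,0,0.0045,0.008,0.02,0],[0,0,0,0,0,0.02,0],[0,0,0,0,0,0,0],[0,0,0,0,0,0,0]]]'

```text
t: 7.55
tcp_pos: [0.514, -0.1528, 0.3231]
tool_rot: [0.939, -0.039, 0.34, 0.015]
force: [-0.2, -0.2, 0.4]
finger_gap: 0.495
gripper_force: 0.0
```

Run:
```python
from h import *
tgt([.570,-.1565,.257],50,-5)
w=np.load("w3.npz");info={"K":w["K"],"camera_from_world":w["T"]}
print(tri([ray("",17,165,info),ray("scene",285.8,166.4),ray("side",282.7,168.4)]),tri([ray("",137,157,info),ray("scene",305.5,179.1),ray("side",289.1,152.8)]))
for u,v in((60,162),(220,154),(350,149)):print(onz("",u,v,.31,info))
```

```text
t 7.55 tcp [ 0.514  -0.1528  0.3231] turn [-0.1   0.21  0.21] shift now [ 0.0008 -0.001   0.0867] shift after turn [ 0.0005 -0.0012  0.0867] F [-0.2 -0.2  0.4] q [-0.7   0.16  2.03  0.84  0.52  0.3 ]
(array([0.56472786, 0.01195961, 0.3171521 ]), np.float64(0.002006509348067961)) (array([ 0.565982  , -0.05680878,  0.3174011 ]), np.float64(0.0008949370310333011))
[ 0.56956095 -0.00905458  0.31      ]
[ 0.57155546 -0.10885046  0.31      ]
[ 0.57214005 -0.20307065  0.31      ]
```

Call:
servo_tool --rows '[[[0,0,0,0,0,0.018,0],[0,0,0,0,0,0.018,0],[0,0,0,0.0005,-0.001,0.018,0],[0,0,0,0,0,0.018,0],[0,0,0,0,0,0.014,0],[0,0,0,0,0,0,0],[0,0,0,0,0,0,-0.3],[0,0,0,0,0,0,-0.5]]]'

```text
t: 8.22
tcp_pos: [0.5693, -0.1574, 0.2596]
tool_rot: [0.939, -0.04, 0.342, 0.016]
force: [0.2, -0.3, 0.7]
finger_gap: 0.257
gripper_force: 0.0
```

Call:
servo_tool --rows '[[[0,0,0,0,0,0,-0.7],[0,0,0,0,0,0,-1],[0,0,0,0,0,0,-1],[0,0,0,0,0,0,-1],[0,0,0,0,0,0,-1],[0,0,0,0,0,0,-1]]]' --squeeze 40

```text
t: 8.72
tcp_pos: [0.5698, -0.1579, 0.2595]
tool_rot: [0.939, -0.04, 0.342, 0.016]
force: [-4.3, 1.7, 6.9]
finger_gap: 0.133
gripper_force: 43.1
```

Run:
```python
from h import *;import cv2
tgt([.570,-.1565,.257],50,-5)
cv2.imwrite("pics/w4.png",manip.snapshot("wrist"))
```

```text
t 8.72 tcp [ 0.5698 -0.1579  0.2595] turn [ 0.07 -0.03  0.1 ] shift now [-0.0015 -0.0014  0.002 ] shift after turn [-0.0015 -0.0014  0.002 ] F [-4.3  1.7  6.9] q [-0.62  0.35  1.99  1.11  0.37  0.07]
```

View pics/w4.png

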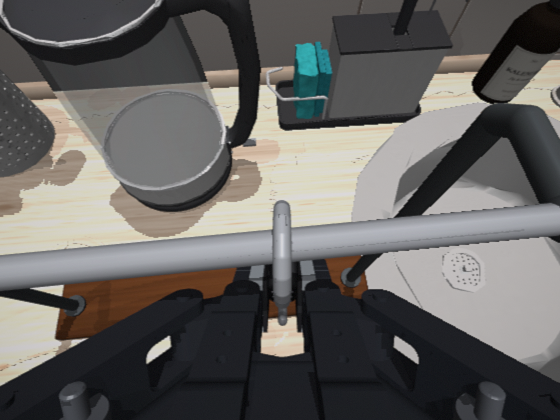

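Call:
servo_tool --rows '[[[0,0,0,0.005,0,-0.006,-1],[0,0,0,0.005,0,-0.006,-1],[0,0,0,0.005,0,-0.006,-1],[0,0,0,0,0,0,-1]]]'

```text
t: 9.1
tcp_pos: [0.5691, -0.1575, 0.2823]
tool_rot: [0.939, -0.04, 0.341, 0.016]
force: [-2.0, 0.6, -0.8]
finger_gap: 0.13
gripper_force: 42.0
```

Call:
servo_tool --rows '[[[0,0,0,-0.011,0,-0.01,-1],[0,0,0,-0.015,0,-0.014,-1],[0,0,0,-0.015,0,-0.014,-1],[0,0,0,-0.015,0,-0.014,-1],[0,0,0,0,0,0,-1],[0,0,0,0,0,0,-1]]]'

```text
t: 9.6
tcp_pos: [0.493, -0.1513, 0.2857]
tool_rot: [0.939, -0.041, 0.341, 0.016]
force: [-0.2, -0.4, -1.1]
finger_gap: 0.131
gripper_force: 42.0
```

Run:
```python
from h import *;import cv2
tgt([.5,-.1565,.3],50,-5)
a=manip.snapshot("scene");b=manip.snapshot("side")
for n in("scene","side"):
  s=manip.sense()["tcp_pos"];c=manip.camera_info(n);T=np.array(c["camera_from_world"]);p=np.array(c["K"])@(T@[*s,1])[:3];print(n,p[:2]/p[2])
  x,y=(p[:2]/p[2]).astype(int);img=a if n=="scene" else b
  cv2.imwrite(f"pics/g_{n}.png",cv2.resize(img[y-60:y+60,x-60:x+60],(400,400),interpolation=cv2.INTER_CUBIC))
cv2.imwrite("pics/g.png",np.hstack([cv2.imread("pics/g_scene.png"),cv2.imread("pics/g_side.png")]))
```

```text
t 9.6 tcp [ 0.493  -0.1513  0.2857] turn [ 0.09  0.08 -0.  ] shift now [ 0.0149  0.0046 -0.0062] shift after turn [ 0.0149  0.0045 -0.0062] F [-0.2 -0.4 -1.1] q [-0.73  0.2   2.12  1.08  0.45  0.01]
scene [299.44777773 226.56167623]
side [324.19155019 148.45984223]
```

View pics/g.png

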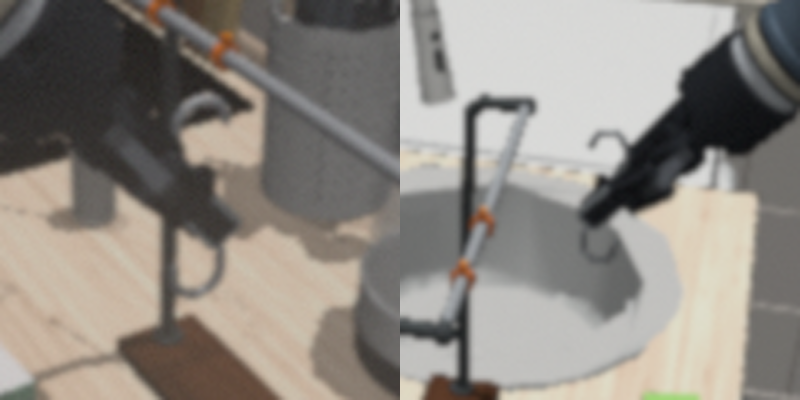

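Run:
```python
from h import *
tgt([.442,.186,.23],50,24)
s=manip.sense()["tcp_pos"]
lo=tri([ray("scene",296,253),ray("side",324,165.4)]);up=tri([ray("scene",300.5,195.4),ray("side",326.1,127.9)])
print(lo,up,"centre-tcp",(lo[0]+up[0])/2-s)
```

```text
t 9.7 tcp [ 0.4944 -0.1519  0.2861] turn [ 18.73   0.04 -22.14] shift now [-0.0981 -0.3322 -0.01  ] shift after turn [ 0.0325 -0.33    0.1005] F [ 1.4 -0.7 -0.7] q [-0.73  0.2   2.12  1.08  0.45  0.01]
(array([ 0.48960761, -0.15226804,  0.23596615]), np.float64(0.000828451210167268)) (array([ 0.49497012, -0.15160441,  0.34296587]), np.float64(6.174800109062976e-05)) centre-tcp [-2.11742475e-03 -4.53886228e-05  3.36513527e-03]
```

Call:
servo_tool --rows '[[[0,0,0,-0.006,-0.02,-0.001,-1],[0,0,0,-0.011,-0.037,-0.001,-1],[0,0,0,-0.011,-0.037,-0.001,-1],[0,0,0,-0.011,-0.037,-0.001,-1],[0,0,0,-0.011,-0.037,-0.001,-1],[0,0,0,-0.011,-0.037,-0.001,-1],[0,0,0,-0.011,-0.037,-0.001,-1],[0,0,0,-0.011,-0.037,-0.001,-1]]]'

```text
t: 10.37
tcp_pos: [0.4738, 0.0338, 0.2602]
tool_rot: [0.934, -0.039, 0.354, 0.015]
force: [-0.5, 0.3, -0.4]
finger_gap: 0.133
gripper_force: 41.9
```

Call:
servo_tool --rows '[[[2.7,0,-3.2,-0.006,-0.02,-0.001,-1],[2.7,0,-3.2,0,0,0,-1],[2.7,0,-3.2,0,0,0,-1],[2.7,0,-3.2,0,0,0,-1],[2.7,0,-3.2,0,0,0,-1],[2.7,0,-3.2,0,0,0,-1],[2.7,0,-3.2,0,0,0,-1],[0,0,0,0,0,0,-1]]]'

```text
t: 11.03
tcp_pos: [0.4728, 0.0504, 0.2579]
tool_rot: [0.916, 0.189, 0.349, -0.063]
force: [0.1, 0.0, -0.0]
finger_gap: 0.135
gripper_force: 42.0
```

Run:
```python
from h import *;import cv2
tgt([.442,.186,.22],50,24)
i=manip.camera_info("wrist");a=manip.snapshot("wrist");cv2.imwrite("pics/w5.png",a)
np.savez("w5.npz",K=i["K"],T=i["camera_from_world"])
```

```text
t 11.03 tcp [0.4728 0.0504 0.2579] turn [ 1.4  -1.55 -0.14] shift now [-0.0052 -0.1374  0.043 ] shift after turn [-0.0037 -0.1364  0.0464] F [ 0.1  0.  -0. ] q [-0.44  0.23  2.26  1.38  0.52 -0.48]
```

View pics/w5.png

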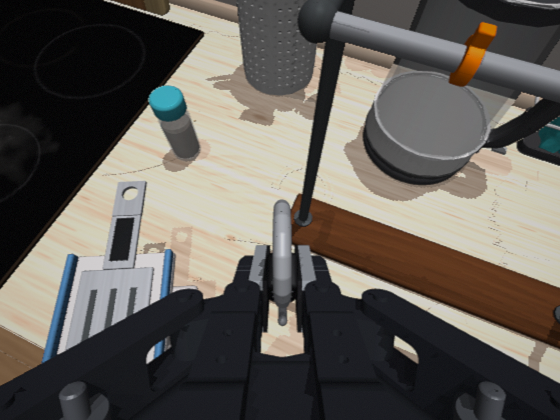

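Run:
```python
from h import *;import cv2
w=np.load("w5.npz");I={"K":w["K"],"camera_from_world":w["T"]}
def P(u,v,z=.124):return onz("",u,v,z,I)
a=cv2.imread("pics/w5.png");h=cv2.cvtColor(a,cv2.COLOR_BGR2HSV)
roi=np.zeros(a.shape[:2],np.uint8);roi[180:268,104:150]=1
# grey, low-saturation handle; black slot
m=((h[...,1]<40)&(h[...,2]>90)&(roi>0)).astype(np.uint8)
b=((h[...,2]<60)&(roi>0)).astype(np.uint8)
for n,x in(("grey",m),("black",b)):
  k,l,s,c=cv2.connectedComponentsWithStats(x);j=1+s[1:,4].argmax();print(n,s[j],c[j],P(*c[j]))
  ys,xs=np.nonzero(l==j)
  q=np.array([P(u,v)[:2] for u,v in zip(xs,ys)]);ctr=q.mean(0);e=np.linalg.eigh(np.cov(q.T))[1][:,1];e*=np.sign(e[0]);t=(q-ctr)@e
  print(" yaw",np.degrees(np.arctan2(e[1],e[0])),"ctr",ctr,"ends",ctr+e*t.min(),ctr+e*t.max(),"len",np.ptp(t))
print("hole",P(131,192),P(131,192,.12),"jar top",P(168,100,.108))
print("tri",tri([ray("",131,192,I),ray("scene",233.5,211.5),ray("side",280.5,306)]))
g=a[180:205,115:150];print(h[180:206,112:150,1][::3,::2])
```

```text
grey [ 104  180   46   88 2690] [127.06282528 219.74163569] [0.49917429 0.21072793 0.124     ]
 yaw 36.77699896653846 ctr [0.50011075 0.21135726] ends [0.46002339 0.18139318] [0.53732949 0.23917715] len 0.09651539001255754
black [110 218  24  43 712] [121.59269663 239.0758427 ] [0.48167737 0.20431296 0.124     ]
 yaw 26.098462249725323 ctr [0.48185299 0.204396  ] ends [0.46481815 0.19605129] [0.49992911 0.2132508 ] len 0.03909735046603906
hole [0.52464267 0.22396734 0.124     ] [0.52582739 0.22668008 0.12      ] jar top [0.64927528 0.26594161 0.108     ]
tri (array([0.52491169, 0.22303048, 0.12273666]), np.float64(0.005065499591194855))
[[43 39 31 23 19 28 40 40 36 28 24 24 20 15 16 21 19 30 34]
 [31 36 39  1 13 13 14 13 13 17 14 11 14 13 13 12 11  9 18]
 [17 17 20 12 13 13 12 12 15 15 14 13 12 13 12 13 16 17 19]
 [35 33 12 12 13 14 14  4 26 38 36 28 24 12 13 12 15 37 36]
 [28 29  4 13 13 13 11 18 16 16 21 25 34  3 13 13  6 27 22]
 [36 33  7 12 12  6 36 36 33 28 22 18 10 12 13 13 23 36 25]
 [39 30 13 12 15 12 22 29 31 35 34  1 14 12 15 13  9 14 20]
 [50 24 13 10 12 13 13 12 13 15 15 13 13 12 12 14 27 22 16]
 [35  4 12 12 13 12 12 12 12 12 14 10 13 12 12 13 34 31 28]]
```

Run:
```python
from h import *
tgt([.557,.239,.22],50,25)
```

```text
t 11.08 tcp [0.4721 0.0509 0.2578] turn [ 2.09 -1.53 -1.02] shift now [ 0.0896 -0.1409  0.1269] shift after turn [ 0.0955 -0.1346  0.1295] F [-0.  -0.2 -1.2] q [-0.44  0.23  2.26  1.39  0.51 -0.48]
```

Call:
servo_tool --rows '[[[2.1,-1.5,-1,0,0,0,-1],[0,0,0,0.0135,-0.019,0.0185,-1],[0,0,0,0.0135,-0.019,0.0185,-1],[0,0,0,0.0135,-0.019,0.0185,-1],[0,0,0,0.0135,-0.019,0.0185,-1],[0,0,0,0.0135,-0.019,0.0185,-1],[0,0,0,0.0135,-0.019,0.0185,-1],[0,0,0,0.0135,-0.019,0.0185,-1]]]'

```text
t: 11.75
tcp_pos: [0.5547, 0.2415, 0.2188]
tool_rot: [0.917, 0.204, 0.333, -0.075]
force: [0.5, -0.7, -1.6]
finger_gap: 0.133
gripper_force: 42.0
```

Call:
servo_tool --rows '[[[0,0,0,0,0,0,-1],[0,0,0,0,0,0,-1]]]'

```text
t: 11.92
tcp_pos: [0.5543, 0.2414, 0.2188]
tool_rot: [0.917, 0.205, 0.333, -0.076]
force: [-0.5, -0.5, -0.2]
finger_gap: 0.14
gripper_force: 42.0
```

```bash
cat >> h.py <<'E'
def pix(n,p):
    c=manip.camera_info(n);q=np.array(c["K"])@(np.array(c["camera_from_world"])@[*p,1])[:3];return q[:2]/q[2]
def look(name,f=4,w=50,h=75):
    import cv2;o=[]
    for n in("scene","side"):
        a=manip.snapshot(n);x,y=pix(n,manip.sense()["tcp_pos"]).astype(int);print(n,"crop origin",x-w,y-h+15,"scale",f)
        o.append(cv2.resize(a[y-h+15:y+h+15,x-w:x+w],None,fx=f,fy=f,interpolation=cv2.INTER_CUBIC))
    cv2.imwrite(name,np.hstack(o))
E
python3 - <<'E'
from h import *
tgt([.557,.239,.147],50,25)
look("pics/k1.png")
E
```

```text
t 11.92 tcp [0.5543 0.2414 0.2188] turn [-0.28  0.04  0.16] shift now [-0.045   0.0035  0.0559] shift after turn [-0.045   0.0033  0.0559] F [-0.5 -0.5 -0.2] q [ 0.13  0.44  2.01  1.49  0.2  -0.15]
scene crop origin 187 112 scale 4
side crop origin 212 216 scale 4
```

View pics/k1.png

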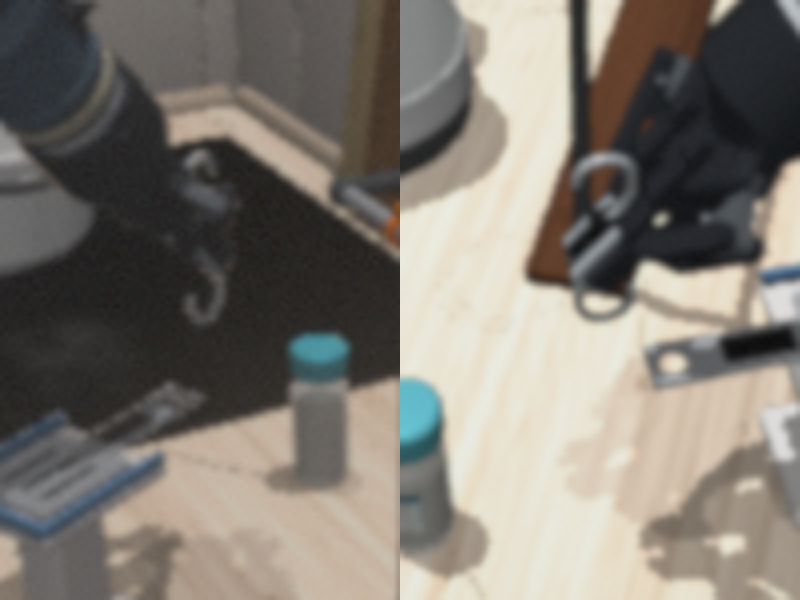

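Run:
```python
from h import *
np.set_printoptions(precision=4,suppress=True)
s=np.array(manip.sense()["tcp_pos"]);y=np.radians(25);e=np.array([np.cos(y),np.sin(y),0]);n=np.array([-e[1],e[0],0]);z=np.array([0,0,1])
obs={"bottom":(-.0145*0*z-.057*z,(237.75,192),(263.2,295)),"tip":(-.013*e-.038*z,(234.5,189),(270,289)),"top":(.057*z,(237.75,150.75),(263.75,254.75))}
for k,(o,a,b) in obs.items():
  m=s+[0,0,.003]+o;t,err=tri([ray("scene",*a),ray("side",*b)])
  d=t-m;print(k,"model pix",pix("scene",m),a,pix("side",m),b,"d in e,n,z",d@e,d@n,d[2],round(err,4))
h=np.array([.524,.2237,.124]);print("hole pix",pix("scene",h),pix("side",h),onz("side",280.2,306.3,.124))
```

```text
bottom model pix [238.4526 192.0514] (237.75, 192) [262.7544 295.3454] (263.2, 295) d in e,n,z -0.001314923458963955 0.000483283846212173 0.0008198970887198509 0.0006
tip model pix [234.7079 187.1683] (234.5, 189) [269.2609 288.0289] (270, 289) d in e,n,z -0.0017431709005597434 -0.000681983832487176 -0.0042054713915038455 0.0001
top model pix [236.1686 150.1101] (237.75, 150.75) [262.4855 254.4742] (263.75, 254.75) d in e,n,z -0.0009267381757058037 -0.0030293085617892944 -0.001910062270542856 0.0024
hole pix [231.0671 211.2691] [278.755  305.0182] [0.5204 0.2262 0.124 ]
```

Run:
```python
from h import *;import cv2
for n,(x,y) in(("side",(280,306)),("scene",(232,211))):
  a=manip.snapshot(n);h=cv2.cvtColor(a,cv2.COLOR_BGR2HSV)
  print(n,x-14,y-9);print(h[y-9:y+10,x-14:x+15,1])
```

```text
side 266 297
[[24 20 16 16 22 32 37 30 24 24 27 31 32 34 36 36 39 38 39 38 42 47 49 45
  43 42 44 45 45]
 [23 17 15 17 24 32 38 30 26 25 30 34 34 35 36 36 35 33 32 32 36 40 42 37
  33 34 36 38 34]
 [20 15 14 17 25 35 39 30 25 26 31 35 38 39 38 38 38 36 35 33 31 30 26 22
  19 19 22 21 18]
 [17 14 14 19 27 36 36 28 22 27 34 40 43 43 43 38 33 31 22 14 10  6  3  0
   2  2  3  4  0]
 [16 13 15 21 29 36 34 25 23 24 27 33 34 34 30 24 18 10  2  7  8  8  9 10
  10  9 11 13  9]
 [14 13 16 22 29 34 29 18 10  7  7 12 11  7  5  0  3  8 11 11 10 12 12 11
  10  8 12 15 13]
 [13 14 17 24 29 32 29 11  3  9  8  2 11 15 17  7  0 10 13 11 11 11 11  9
  10 11 12  7 24]
 [14 15 21 28 32 35 34 20  4 11  2 16 30 35 35 29 21  7  8 11 10 10 10 10
  11 11 14  6 20]
 [13 18 26 34 39 39 40 30  7  3 15 34 42 44 41 37 32 20  5  8 13 11 13 13
  11 11 12  9 13]
 [14 21 32 40 43 43 41 33 13  3 27 43 44 39 33 32 35 28 11  8 11 11 13 13
  11 11 11 13 11]
 [15 27 38 43 43 43 42 37 20  5 25 39 44 37 31 29 33 26 11  8 11 11 13 13
  11 11 13 11  8]
 [19 33 42 43 43 44 44 41 29  7 13 29 34 35 31 30 26 16  0  8 10 11  8 13
 
[... 1724 characters left out ...]
3  6 12 14 15 15 24 25 19 31 37 26 21
  39 22 36 34 40]
 [27 15 10 16 10  3  3  9  5  7  5  5  6  9 15 17 18 35 27 30 20 36 33 36
  37 34 29 38 33]
 [32 22 16 13 12  4  0  5  7  4  4  2  5 18 25 26 26 34 26 20 41 36 35 38
  35 49 31 36 47]
 [21 26 24 20 19  9  0  0  7  5  3  5 12 28 33 35 31 37 31 38 30 36 38 36
  49 40 45 43 47]
 [14 20 30 10 22  8  7  0  5  3  3 11 20 22 39 35 30 40 41 36 49 49 43 40
  39 47 47 48 50]
 [11 21 19 13 12  4  9  6  3  7 12 14 37 34 48 36 40 45 50 45 44 47 51 47
  47 46 49 50 52]
 [25 18  8 11  6  6 15 18 21 25 32 45 43 43 51 52 49 45 48 46 47 50 49 48
  44 45 46 48 51]
 [ 9  4  7  9  9 16 23 38 40 42 48 41 47 45 47 49 50 47 50 48 49 50 51 49
  47 47 45 47 50]]
```

Run:
```python
from h import *
tgt([.5565,.2399,.147],50,25)
```

```text
t 12.12 tcp [0.5541 0.2383 0.2193] turn [-0.12  0.06 -0.03] shift now [-0.0442 -0.0003  0.0573] shift after turn [-0.0443 -0.0004  0.0573] F [-0.3 -1.   0.2] q [ 0.13  0.44  2.01  1.49  0.2  -0.15]
```

Call:
servo_tool --rows '[[[0,0,0,-0.0074,0,0.0095,-1],[0,0,0,-0.0074,0,0.0095,-1],[0,0,0,-0.0074,0,0.0095,-1],[0,0,0,-0.0074,0,0.0095,-1],[0,0,0,-0.0074,0,0.0095,-1],[0,0,0,-0.0074,0,0.0095,-1],[0,0,0,0,0,0,-1],[0,0,0,0,0,0,-1]]]'

```text
t: 12.78
tcp_pos: [0.5567, 0.2391, 0.1469]
tool_rot: [0.918, 0.203, 0.333, -0.075]
force: [0.1, 0.9, -0.8]
finger_gap: 0.131
gripper_force: 42.0
```

Run:
```python
from h import *
for i in range(3):
  tgt([.5365,.2306,.147],50,25); manip.snapshot("side")
```

```text
t 12.78 tcp [0.5567 0.2391 0.1469] turn [-0.11  0.1  -0.08] shift now [-0.0167 -0.0008 -0.0142] shift after turn [-0.0167 -0.0008 -0.0142] F [ 0.1  0.9 -0.8] q [ 0.13  0.6   2.06  2.32  0.27 -1.01]
t 12.83 tcp [0.557  0.2394 0.1475] turn [-0.12  0.02 -0.03] shift now [-0.0175 -0.0007 -0.0139] shift after turn [-0.0175 -0.0007 -0.0139] F [ 0.7  0.1 -0.7] q [ 0.13  0.6   2.06  2.32  0.27 -1.01]
t 12.88 tcp [0.5573 0.2397 0.148 ] turn [-0.12 -0.04  0.01] shift now [-0.018  -0.0006 -0.0138] shift after turn [-0.018  -0.0005 -0.0138] F [ 0.3 -0.4 -0.8] q [ 0.13  0.6   2.06  2.32  0.27 -1.01]
```

Call:
servo_tool --rows '[[[0,0,0,-0.0043,-0.0002,-0.0036,-1],[0,0,0,-0.0043,-0.0002,-0.0036,-1],[0,0,0,-0.0043,-0.0002,-0.0036,-1],[0,0,0,-0.0043,0,-0.0036,-1],[0,0,0,0,0,0,-1],[0,0,0,0,0,0,-1]]]'

```text
t: 13.43
tcp_pos: [0.536, 0.2311, 0.1473]
tool_rot: [0.917, 0.204, 0.333, -0.075]
force: [0.3, 0.2, -0.7]
finger_gap: 0.135
gripper_force: 42.0
```

Run:
```python
from h import *;import cv2
tgt([.5357,.2302,.147],50,25)
tgt([.5357,.2302,.147],50,25)
for n,(x,y) in(("side",(280,306)),("scene",(230,211))):
  a=manip.snapshot(n);h=cv2.cvtColor(a,cv2.COLOR_BGR2HSV);cv2.imwrite(f"pics/t_{n}.png",a)
  print(n,x-14,y-12,'sat+val');print(h[y-12:y+8,x-14:x+15:1,1]);print(h[y-12:y+8,x-14:x+15:1,2])
```

```text
t 13.43 tcp [0.536  0.2311 0.1473] turn [-0.17  0.03  0.03] shift now [-0.0007  0.0007 -0.0002] shift after turn [-0.0007  0.0007 -0.0002] F [ 0.3  0.2 -0.7] q [ 0.11  0.59  2.11  2.4   0.31 -1.1 ]
t 13.43 tcp [0.536  0.2311 0.1473] turn [-0.17  0.03  0.03] shift now [-0.0007  0.0007 -0.0002] shift after turn [-0.0007  0.0007 -0.0002] F [ 0.3  0.2 -0.7] q [ 0.11  0.59  2.11  2.4   0.31 -1.1 ]
side 266 294 sat+val
[[ 8  9 16 20 21 16 15 22 19 13 25 35 41 40 39 40 39 45  8 20 24 18  7 17
  29 38 47 28 26]
 [ 5 15 17 18 20 10 19 12 19 22 21 28 39 41 46 45 36 34 24  7 17  7 16 35
  31 55 27 24 14]
 [11 17 18 17 17 21 12 17 19 19 19 22 27 37 41 29 31 42 34 36 24 32 41 31
  31 46 36 19 17]
 [14 18 24 26 21 13 21 18 18 16 20 23 32 34 40 30 34 31 43 39 40 35 39 32
  38 36 36 30 22]
 [14 19 19 17 12 18 16 17 19 18 18 19 30 40 40 35 43 35 34 33 35 41 40 41
  39 34 33 40 37]
 [20 20 17 15 17 19 17 18 19 17 20 28 34 32 35 38 35 40 39 33 33 39 39 38
  39 35 33 39 39]
 [14  9 20 19 18 17 19 18 20 22 31 35 29 46 39 36 41 39 38 39 33 43 33 33
  34 38 39 40 34]
 [23  8 18 17 17 17 19 18 23 30 33 34 4
[... 7162 characters left out ...]
115 124 123 117 105  93  83  83  87  91  92  86
   85  87  91  94  83  64  50  51  49  53  51]
 [ 52  63  70  74  85 101 107 114 113 103  95  86  84  86  88  89  84  76
   69  78  83  94  86  63  56  51  54  51  51]
 [ 73  79  82  72  68  74  79  85  87  88  85  85  85  85  88  89  83  69
   60  61  77  89  85  63  52  53  55  57  57]
 [ 85  80  71  61  55  54  56  63  69  78  80  81  79  79  86  86  78  64
   59  63  80  88  84  68  57  60  66  73  76]
 [ 77  67  56  51  49  51  57  63  72  79  77  77  72  68  80  86  85  78
   77  81  89  92  82  77  75  83 100 118 122]
 [ 56  52  52  50  53  55  65  74  83  87  76  67  59  63  77  91  92  93
   98  98 101 107 107 116 123 133 152 168 174]]
```

Call:
servo_tool --rows '[[[0,0,0,0.0026,0,-0.0031,-1],[0,0,0,0.0026,0,-0.0031,-1],[0,0,0,0.0026,0,-0.0031,-1],[0,0,0,0.0026,0,-0.0031,-1],[0,0,0,0,0,0,-1],[0,0,0,0,0,0,-1]]]'

```text
t: 14.03
tcp_pos: [0.5368, 0.2313, 0.1636]
tool_rot: [0.917, 0.204, 0.334, -0.075]
force: [0.4, 0.0, -1.2]
finger_gap: 0.135
gripper_force: 42.0
```

Run:
```python
from h import *;import cv2
tgt([.5357,.2302,.163],50,25)
a=manip.snapshot("side");cv2.imwrite("pics/u_side.png",a)
b=cv2.imread("pics/b.png");t=cv2.imread("pics/t_side.png")
# handle lower edge (towards camera): grey->wood transition, saturation, per column
for n,i in(("start",b),("before",t),("now",a)):
  s=cv2.cvtColor(i,cv2.COLOR_BGR2HSV)[...,1].astype(int);g=cv2.cvtColor(i,cv2.COLOR_BGR2GRAY)
  print(n,[int(301+np.argmax(s[301:318,c]*0+np.diff(s[300:318,c].astype(int)))) for c in range(276,304,2)])
  print(g[302:314,276:290])
```

```text
t 14.03 tcp [0.5368 0.2313 0.1636] turn [-0.16 -0.04  0.07] shift now [-0.0015  0.0006 -0.0005] shift after turn [-0.0015  0.0006 -0.0004] F [ 0.4  0.  -1.2] q [ 0.12  0.55  2.1   2.28  0.28 -0.98]
start [313, 304, 304, 312, 312, 311, 311, 310, 310, 310, 309, 309, 308, 308]
[[167 162 157 154 150 153 155 159 160 160 160 159 159 157]
 [158 148 140 136 132 134 142 152 157 159 159 158 158 156]
 [150 141 141 147 145 141 138 144 153 157 158 159 159 158]
 [149 153 168 177 179 174 162 151 152 158 159 159 159 159]
 [157 172 185 193 196 194 183 166 160 160 161 161 160 160]
 [163 178 189 194 197 196 188 174 164 161 160 160 161 160]
 [164 172 181 187 189 188 181 170 162 159 160 159 158 155]
 [160 165 168 171 173 172 167 161 156 153 151 149 146 141]
 [157 160 159 158 156 153 149 145 140 138 137 136 135 139]
 [148 147 146 141 139 136 134 137 139 144 151 154 160 168]
 [136 138 142 143 147 151 155 162 169 176 180 184 185 190]
 [154 162 171 177 181 182 182 184 187 192 195 194 194 194]]
before [315, 313, 312, 312, 311, 311, 311, 310, 310, 309, 309, 308, 308, 307]
[[ 35  30  26  25  31  39  40  40  40 
[... 754 characters left out ...]
6  72  91 107 113 114 111 104  97  92  90  86  83]
 [ 59  79  92 103 112 113 107 101  98  95  94  93  93  91]
 [ 77  85  98 119 142 143 127 106  97  96 101 106 101  97]
 [ 88  90 100 136 173 181 164 136 119 116 123 131 125 118]
 [ 96  96 108 146 185 196 185 163 148 145 149 152 150 147]
 [ 95  99 119 156 187 194 183 163 150 146 150 156 160 160]
 [ 94  99 122 154 175 174 157 136 123 120 127 145 158 160]
 [ 93  97 108 126 136 132 120 104 100  99 106 127 147 151]
 [ 94  93  96 101 104 103 100  98  99 104 112 125 141 150]
 [ 98  97  98 101 106 111 115 122 129 138 148 157 169 175]
 [118 123 129 135 142 149 154 162 170 177 183 187 189 192]
 [155 162 173 178 184 184 184 185 188 194 198 197 195 195]]
```

Call:
servo_tool --rows '[[[0,0,0,0.0032,0,-0.0038,-1],[0,0,0,0.0026,0,-0.0109,-1],[0,0,0,0.0026,0,-0.0109,-1],[0,0,0,0.0026,0,-0.0109,-1],[0,0,0,0.0026,0,-0.0109,-1],[0,0,0,0,0,0,-1],[0,0,0,0,0,0,-1],[0,0,0,0,0,0,-1]]]'

```text
t: 14.75
tcp_pos: [0.5183, 0.2227, 0.208]
tool_rot: [0.917, 0.204, 0.333, -0.075]
force: [0.2, 0.3, -0.0]
finger_gap: 0.13
gripper_force: 42.0
```

Run:
```python
from h import *;import cv2
tgt([.464,.197,.323],50,25)
s=np.array(manip.sense()["tcp_pos"]);a=manip.snapshot("side");u=cv2.imread("pics/u_side.png")
d=cv2.absdiff(a,u).max(2)>30
print("side: old handle place", cv2.cvtColor(a,cv2.COLOR_BGR2GRAY)[302:316:2,280:300:2])
cv2.imwrite("pics/v_side.png",a)
# expected pixel of hole now & blade end
e=np.array([np.cos(np.radians(25)),np.sin(np.radians(25)),0])
h=s+[0,0,.003-.042-.018];print(pix("side",h),"blade end",pix("side",[.524-.147*e[0],.224-.147*e[1],.124]))
```

```text
t 14.75 tcp [0.5183 0.2227 0.208 ] turn [-0.18  0.04  0.03] shift now [ 2.780e-02 -1.000e-04 -1.268e-01] shift after turn [ 0.0279  0.0003 -0.1268] F [ 0.2  0.3 -0. ] q [ 0.1   0.43  2.12  1.89  0.23 -0.59]
side: old handle place [[217 220 216 207 210 212 201 211 215 220]
 [218 218 200 189 195 194 190 202 216 220]
 [219 214 192 189 197 191 191 202 216 220]
 [215 201 188 191 195 190 193 192 202 201]
 [205 196 186 193 194 191 194 192 196 190]
 [199 194 186 196 191 193 194 193 196 187]
 [198 191 187 195 191 194 195 195 194 185]]
[281.88187563 296.7281055 ] blade end [346.25830918 293.94628303]
```

Call:
servo_tool --rows '[[[0,0,0,0.0026,0,-0.0109,-1],[0,0,0,0.0026,0,-0.0109,-1],[0,0,0,0.0026,0,-0.0109,-1],[0,0,0,0.0026,0,-0.0109,-1],[0,0,0,0.0026,0,-0.0109,-1],[0,0,0,0.0026,0,-0.0109,-1],[0,0,0,0.0026,0,-0.0109,-1],[0,0,0,0.0026,0,-0.0109,-1]]]'

```text
t: 15.47
tcp_pos: [0.4814, 0.2056, 0.288]
tool_rot: [0.918, 0.204, 0.332, -0.076]
force: [-0.2, -0.5, -1.9]
finger_gap: 0.128
gripper_force: 42.0
```

Call:
servo_tool --rows '[[[0,0,0,0.0026,0,-0.0109,-1],[0,0,0,0.0026,0,-0.0109,-1],[0,0,0,0.0032,0,-0.0038,-1],[0,0,0,0.0064,0,-0.0077,-1],[0,0,0,0.0064,0,-0.0077,-1],[0,0,0,0.0064,0,-0.0077,-1],[0,0,0,0.0064,0,-0.0077,-1],[0,0,0,0,0,0,-1]]]'

```text
t: 16.13
tcp_pos: [0.4736, 0.2014, 0.3549]
tool_rot: [0.917, 0.205, 0.335, -0.075]
force: [-0.4, -0.6, -0.8]
finger_gap: 0.134
gripper_force: 42.0
```

Run:
```python
from h import *;import cv2
tgt([.5,.19,.40],50,0)
tcp=np.array(manip.sense()["tcp_pos"])
b0={"side":cv2.imread("pics/b.png"),"scene":cv2.imread("pics/a.png")}
for n in("scene","side"):
  for r in range(2):a=manip.snapshot(n)
  cv2.imwrite(f"pics/x_{n}.png",a)
  d=(cv2.absdiff(a,b0[n]).max(2)>35).astype(np.uint8)
  # expected hanging turner: samples below hook
  for k in(60,90,120,150,180,205):
    p=tcp+[0,0,.003-k/1000];x,y=pix(n,p).astype(int)
    row=d[y,x-25:x+26];print(n,k,(x,y),"".join(map(str,row)))
```

```text
t 16.13 tcp [0.4736 0.2014 0.3549] turn [-16.27  -0.09  19.23] shift now [ 0.0436  0.0214 -0.0223] shift after turn [ 0.0492  0.0114 -0.0176] F [-0.4 -0.6 -0.8] q [0.04 0.06 2.03 0.6  0.46 0.72]
scene 60 (np.int64(209), np.int64(153)) 000000000000000000000000001111100000000000000000000
scene 90 (np.int64(211), np.int64(165)) 000000000000000000000000000010000000000000000000000
scene 120 (np.int64(212), np.int64(177)) 000000000000000000000000000001000000000000000000000
scene 150 (np.int64(213), np.int64(189)) 000000000000000000010001110011111111100000000000000
scene 180 (np.int64(214), np.int64(200)) 000000000000000000000000000000000011110000000000000
scene 205 (np.int64(214), np.int64(209)) 000000000000000000000000000000000100000111111110000
side 60 (np.int64(310), np.int64(240)) 000000000000000000000000011111110000000000000000000
side 90 (np.int64(309), np.int64(251)) 000000000000000000000000000001111110000000000000000
side 120 (np.int64(308), np.int64(263)) 000000000000000000000000000000011111100000000000000
side 150 (np.int64(307), np.int64(273)) 000000000000000000000000000000000011111110000000000
side 180 (np.int64(306), np.int64(283)) 000000000000000000000000000000000000000111110000000
side 205 (np.int64(305), np.int64(292)) 000000000000000000000000000000011111100011101100111
```

Call:
servo_tool --rows '[[[-2,0,2.4,0.004,0.001,-0.002,-1],[-2,0,2.4,0.004,0.001,-0.002,-1],[-2,0,2.4,0.004,0.001,-0.002,-1],[-2,0,2.4,0.004,0.001,-0.002,-1],[-2,0,2.4,0.004,0.001,-0.002,-1],[-2,0,2.4,0.004,0.001,-0.002,-1],[-2,0,2.4,0.004,0.001,-0.002,-1],[-2,0,2.4,0.004,0.001,-0.002,-1]]]'

```text
t: 17.0
tcp_pos: [0.4878, 0.1966, 0.3849]
tool_rot: [0.941, -0.0, 0.34, -0.001]
force: [-0.1, 0.2, -1.8]
finger_gap: 0.13
gripper_force: 42.0
```

```bash
cat >> h.py <<'E'
def hang(ks=(60,90,120,150,180,200)):
    "x, y of the hanging turner's visible middle by differencing with the start views, per depth below hook centre"
    import cv2
    tcp=np.array(manip.sense()["tcp_pos"])
    for n,f in(("scene","a"),("side","b")):
        a=manip.snapshot(n);d=(cv2.absdiff(a,cv2.imread(f"pics/{f}.png")).max(2)>25).astype(int)
        for k in ks:
            x,y=pix(n,tcp+[0,0,.003-k/1000]).astype(int);print(n,k,(int(x),int(y)),"".join(map(str,d[y,x-25:x+26])))
E
python3 - <<'E'
from h import *
tgt([.5,-.0225,.37],50,0)
hang()
E
```

```text
t 17.0 tcp [0.4878 0.1966 0.3849] turn [-0.14  0.27 -0.05] shift now [1.000e-04 2.192e-01 1.870e-02] shift after turn [-2.000e-04  2.191e-01  1.930e-02] F [-0.1  0.2 -1.8] q [ 0.26  0.06  1.92 -0.34  0.5   2.07]
scene 60 (215, 140) 000000000000000000000111111100000000000000000000000
scene 90 (216, 153) 000000000000000000000011100000000000000000000000000
scene 120 (217, 165) 000000000000000000001110000000000000000000000000000
scene 150 (218, 177) 000000000011111111111111000000000000000000000000000
scene 180 (219, 188) 000000000111111111111000000000000000000000000000000
scene 200 (220, 196) 000000011000000111100000000000000000000000000000000
side 60 (304, 224) 000000000000000000000001111111110000000000000000000
side 90 (303, 237) 000000000000000000000000000001111111100000000000000
side 120 (302, 248) 000000000000000000000000000000000011111111111100000
side 150 (301, 260) 000000000000000000000000000000000000011111111111111
side 180 (300, 270) 000000000000000000000000000000000000000011111111111
side 200 (300, 277) 000000000000000000000000000000000000000000011111100
```

Call:
servo_tool --rows '[[[0,0,0,0,0.006,0.001,-1],[0,0,0,0,0.012,0.001,-1],[0,0,0,0,0.015,0.001,-1],[0,0,0,0,0.015,0.001,-1],[0,0,0,0,0.015,0.001,-1],[0,0,0,0,0.015,0.001,-1],[0,0,0,0,0.015,0.001,-1],[0,0,0,0,0.015,0.001,-1]]]'

```text
t: 17.77
tcp_pos: [0.4933, 0.0881, 0.3786]
tool_rot: [0.94, 0.002, 0.34, -0.002]
force: [-0.7, -0.3, -0.9]
finger_gap: 0.129
gripper_force: 42.0
```

Call:
servo_tool --rows '[[[0,0,0,0,0.015,0.001,-1],[0,0,0,0,0.015,0.001,-1],[0,0,0,0,0.015,0.001,-1],[0,0,0,0,0.015,0.001,-1],[0,0,0,0,0.015,0.001,-1],[0,0,0,0,0.015,0.001,-1],[0,0,0,0,0.012,0.001,-1],[0,0,0,0,0.006,0.001,-1]]]'

```text
t: 18.43
tcp_pos: [0.4994, -0.0208, 0.3726]
tool_rot: [0.94, 0.001, 0.341, -0.002]
force: [0.2, -0.1, -1.3]
finger_gap: 0.138
gripper_force: 41.9
```

Call:
servo_tool --rows '[[[0,0,0,0,0,0,-1],[0,0,0,0,0,0,-1],[0,0,0,0,0,0,-1],[0,0,0,0,0,0,-1],[0,0,0,0,0,0,-1],[0,0,0,0,0,0,-1]]]'

```text
t: 18.93
tcp_pos: [0.4994, -0.0186, 0.3734]
tool_rot: [0.94, 0.002, 0.341, -0.002]
force: [-0.1, -0.5, -2.9]
finger_gap: 0.137
gripper_force: 41.9
```

Run:
```python
from h import *
tgt([.52,-.0225,.37],50,0)
hang()
```

```text
t 18.93 tcp [ 0.4994 -0.0186  0.3734] turn [-0.3   0.08  0.11] shift now [0.0136 0.0041 0.0158] shift after turn [0.0136 0.0039 0.0159] F [-0.1 -0.5 -2.9] q [-0.41  0.    2.03  0.55  0.53  0.75]
scene 60 (264, 179) 000000000000000000000011111100000000000000000000000
scene 90 (264, 193) 000000000000000000000011110000000000000000000000000
scene 120 (265, 207) 000000000000000000000000000000000000000000000000000
scene 150 (265, 221) 000000000000011111111000000000000000000000000000000
scene 180 (265, 234) 000000000000111111100000000000000000000000000000000
scene 200 (265, 242) 000000000001111111100000000000000000000000000000000
side 60 (315, 165) 100000001100000000000001110001100000000000000000000
side 90 (314, 177) 000000000000000000000000001111111100000000000000000
side 120 (313, 187) 000000000000000000000000000001111111111110000000000
side 150 (312, 198) 000000000000000000000000000011111111111111110000000
side 180 (311, 208) 000000000000000000000000000000011111111111100000000
side 200 (310, 214) 000000000000000000000000000000000111111100000000000
```

Call:
servo_tool --rows '[[[0,0,0,0,0,0,-1],[0,0,0,0,0,0,-1],[0,0,0,0,0,0,-1],[0,0,0,0,0,0,-1],[0,0,0,0,0,0,-1],[0,0,0,0,0,0,-1],[0,0,0,0,0,0,-1],[0,0,0,0,0,0,-1]]]'

```text
t: 19.7
tcp_pos: [0.4995, -0.0192, 0.3735]
tool_rot: [0.94, 0.001, 0.341, -0.002]
force: [-0.4, -0.0, -0.5]
finger_gap: 0.136
gripper_force: 41.9
```

Run:
```python
from h import *
np.set_printoptions(precision=4,suppress=True)
hang((150,180,200,210,220))
s=np.array(manip.sense()["tcp_pos"]);print(s,tri([ray("scene",255,242),ray("side",322,214)]),tri([ray("scene",257,234),ray("side",323,208)]))
```

```text
scene 150 (265, 221) 000000000000000000000000000000000000000000000000000
scene 180 (265, 234) 000000000000000000000011111111000000000000000000000
scene 200 (265, 242) 000000000000000000000011111111000000000000000000000
scene 210 (265, 246) 000000000000000000000011111111100000000000000000000
scene 220 (266, 250) 000000000000000000000011111111000000000000000000000
side 150 (312, 198) 000000000000000000000011111111111000000000000000000
side 180 (311, 208) 000000000000000000000001111110000000000000000000000
side 200 (310, 214) 000000000000000000000000110000000000000000000000000
side 210 (310, 217) 000000000000000000000000000000000000000000000000000
side 220 (310, 220) 000000000000000000000000000000000000000000000000000
[ 0.4996 -0.0192  0.3735] (array([ 0.474 , -0.0184,  0.1847]), np.float64(0.0015804426996846306)) (array([ 0.4756, -0.0204,  0.2029]), np.float64(0.003963485264402024))
```

Call:
servo_tool --rows '[[[0,0,0,-0.004,0.0004,0.0045,-1],[0,0,0,-0.0073,0.0004,0.0087,-1],[0,0,0,-0.0073,0.0004,0.0087,-1],[0,0,0,-0.0073,0.0004,0.0087,-1],[0,0,0,-0.0073,0.0004,0.0087,-1],[0,0,0,-0.0073,0.0004,0.0087,-1],[0,0,0,-0.0073,0.0004,0.0087,-1],[0,0,0,-0.0073,0.0004,0.0087,-1]]]'

```text
t: 20.47
tcp_pos: [0.4991, -0.0225, 0.2871]
tool_rot: [0.94, 0.001, 0.341, -0.001]
force: [1.3, 0.1, -0.6]
finger_gap: 0.129
gripper_force: 41.9
```

Call:
servo_tool --rows '[[[0,0,0,-0.003,0,0.0035,-1],[0,0,0,0,0,0,-1],[0,0,0,0,0,0,-1],[0,0,0,0,0,0,-1]]]'

```text
t: 20.8
tcp_pos: [0.4994, -0.0223, 0.2836]
tool_rot: [0.94, 0.001, 0.342, -0.002]
force: [1.2, 0.0, -0.4]
finger_gap: 0.133
gripper_force: 41.9
```

Run:
```python
from h import *
tgt([.568,-.0225,.284],50,0)
tgt([.51,-.0225,.284],50,0)
hang((60,150,180,200))
```

```text
t 20.8 tcp [ 0.4994 -0.0223  0.2836] turn [-0.23  0.06  0.06] shift now [0.0529 0.0004 0.0437] shift after turn [0.0528 0.0002 0.0438] F [ 1.2  0.  -0.4] q [-0.42  0.18  2.17  1.1   0.31  0.15]
t 20.8 tcp [ 0.4994 -0.0223  0.2836] turn [-0.23  0.06  0.06] shift now [0.0084 0.0002 0.0065] shift after turn [0.0084 0.0002 0.0065] F [ 1.2  0.  -0.4] q [-0.42  0.18  2.17  1.1   0.31  0.15]
scene 60 (266, 221) 000000000000000000000000000000000000000000000000000
scene 150 (266, 259) 000000001111111111111110000000000000000000000000000
scene 180 (267, 271) 000000111111111111111000000000000000000000000000000
scene 200 (267, 278) 111110000001111111100000000000000000000000000000000
side 60 (312, 197) 000000000000000000000000011110000000000000000000000
side 150 (309, 225) 000000000000000000000000000000111111000000000000000
side 180 (309, 234) 000000000000000000111111110000111111100000000000000
side 200 (308, 240) 000000000000000000000000000000011111111000000000000
```

Call:
servo_tool --rows '[[[0,0,0,0.003,0,0.0025,-1],[0,0,0,0.006,0,0.005,-1],[0,0,0,0.0075,0,0.006,-1],[0,0,0,0.0075,0,0.006,-1],[0,0,0,0.0075,0,0.006,-1],[0,0,0,0.0075,0,0.006,-1],[0,0,0,0.0075,0,0.006,-1],[0,0,0,0.006,0,0.006,-1]]]'

```text
t: 21.57
tcp_pos: [0.5676, -0.0215, 0.2837]
tool_rot: [0.94, 0.002, 0.341, -0.002]
force: [-39.9, -6.5, 16.0]
finger_gap: 0.131
gripper_force: 42.3
```

Call:
servo_tool --rows '[[[0,0,0,0,0,0,-1],[0,0,0,0,0,0,-1]]]'

```text
t: 21.73
tcp_pos: [0.5672, -0.0215, 0.2833]
tool_rot: [0.94, 0.002, 0.341, -0.002]
force: [-0.6, 0.0, -3.6]
finger_gap: 0.132
gripper_force: 43.2
```

Run:
```python
from h import *
tgt([.568,-.0225,.2595],50,0)
manip.snapshot("side");tgt([.568,-.0225,.2595],50,0)
```

```text
t 21.73 tcp [ 0.5672 -0.0215  0.2833] turn [-0.31  0.13  0.07] shift now [-0.0147  0.0011  0.0188] shift after turn [-0.0147  0.001   0.0188] F [-0.6  0.  -3.6] q [-0.35  0.27  2.03  0.9   0.29  0.42]
t 21.78 tcp [ 0.5672 -0.0215  0.2834] turn [-0.3   0.12  0.06] shift now [-0.0147  0.0011  0.0189] shift after turn [-0.0148  0.001   0.0189] F [ 0.   0.2 -2.8] q [-0.35  0.27  2.03  0.9   0.29  0.42]
```

Run:
```python
from h import *;import cv2
s=np.array(manip.sense()["tcp_pos"]);H=s+[-.001,0,.003]
for n,f in(("scene","a"),("side","b")):
  a=manip.snapshot(n);d=cv2.absdiff(a,cv2.imread(f"pics/{f}.png")).max(2)
  for k,o in dict(top=(0,0,.0545),utip=(.013,0,.042),ustem=(-.013,0,.042),ctr=(0,0,0),lowR=(.013,0,-.042),bot=(0,0,-.0545),ltip=(-.013,0,-.038),bar=None or (.568-H[0],0,.31-H[2]),tbot=(0,0,-.207)).items():print(k,pix(n,H+np.array(o)).round(1),end=" ")
  x,y=pix(n,H).astype(int);print(n,"origin",x-16,y-34)
  g=cv2.cvtColor(a,cv2.COLOR_BGR2GRAY)
  for r in range(y-34,y+30):print(r,"".join(" .:-=+*#%@"[min(9,int(v)//26)] for v in g[r,x-22:x+24]),"".join("#" if v>25 else "." for v in d[r,x-22:x+24]))
```

```text
top [296.4 160.8] utip [302.1 165.6] ustem [290.4 168.2] ctr [295.9 186.9] lowR [301.  204.3] bot [295.3 211.2] ltip [289.9 205.5] bar [296.9 175.6] tbot [294.  271.8] scene origin 279 152
152 .......::::::::::::::::::::::::--------------- #####.........................................
153 ......::::::::::.:::::::::::::---------------- #####.........................................
154 ......::::::::::::::::::::::::::-------------- #####.........................................
155 ......::::::::::::::::::::::::::-------------- #####.........................................
156 ......:::::::::::::::::::::::::--------------- #####.........................................
157 ........::::::::::::::::::::::::-------------- #####.........................................
158 ........:.:......:::::::::::::---------------- #####.........................................
159 ..................:::::-----::-:-------------- #####.................######..................
160 ...................::-=====---:--------------- ######...............########.................
161 ..................::-====
[... 11120 characters left out ...]
..............
195 #################*=::-+*###################### ..............................................
196 #################*=::=*####################### ..............................................
197 #################*=::=*####################### ..............................................
198 #################*=::=*####################### ..............................................
199 ###########****##*=::=*####################### ....................#.........................
200 #########*+===+**+=::=*####################### ....................#.........................
201 %#######**=-::-===:::=+******################# ....................#.........................
```

Call:
servo_tool --rows '[[[0,0,0,-0.0013,0,0.0015,-1],[0,0,0,-0.0013,0,0.0015,-1],[0,0,0,-0.0013,0,0.0015,-1],[0,0,0,-0.0013,0,0.0015,-1],[0,0,0,0,0,0,-1]]]'

```text
t: 22.3
tcp_pos: [0.5674, -0.022, 0.2755]
tool_rot: [0.94, 0.001, 0.341, -0.002]
force: [-0.1, 0.2, -1.0]
finger_gap: 0.133
gripper_force: 43.4
```

Call:
servo_tool --rows '[[[0,0,0,-0.0013,0,0.0015,-1],[0,0,0,-0.0013,0,0.0015,-1],[0,0,0,-0.0013,0,0.0015,-1],[0,0,0,-0.0013,0,0.0015,-1],[0,0,0,0,0,0,-1]]]'

```text
t: 22.72
tcp_pos: [0.5668, -0.0217, 0.2672]
tool_rot: [0.94, 0.001, 0.341, -0.002]
force: [-0.3, 0.9, -1.6]
finger_gap: 0.134
gripper_force: 43.4
```

Call:
servo_tool --rows '[[[0,0,0,-0.0015,0,-0.0013,-1],[0,0,0,-0.0015,0,-0.0013,-1],[0,0,0,-0.0015,0,-0.0013,-1],[0,0,0,0,0,0,-1]]]'

```text
t: 23.05
tcp_pos: [0.5611, -0.0219, 0.2682]
tool_rot: [0.94, 0.001, 0.342, -0.002]
force: [-0.5, 0.2, -1.5]
finger_gap: 0.13
gripper_force: 43.2
```

Call:
servo_tool --rows '[[[0,0,0,-0.0015,0,-0.0013,-1],[0,0,0,-0.0015,0,-0.0013,-1],[0,0,0,0,0,0,-1]]]'

```text
t: 23.3
tcp_pos: [0.5594, -0.023, 0.2701]
tool_rot: [0.939, 0.001, 0.344, -0.001]
force: [1.2, 0.1, 3.5]
finger_gap: 0.134
gripper_force: 43.9
```

Call:
servo_tool --rows '[[[0,0,0,0.0018,0,0.0015,-1],[0,0,0,0.0018,0,0.0015,-1],[0,0,0,0.0018,0,0.0015,-1],[0,0,0,0,0,0,-1],[0,0,0,-0.001,0,0.0011,-1],[0,0,0,-0.001,0,0.0011,-1],[0,0,0,-0.001,0,0.0011,-1],[0,0,0,0,0,0,-1]]]'

```text
t: 23.97
tcp_pos: [0.5635, -0.0216, 0.2628]
tool_rot: [0.94, 0.001, 0.341, -0.002]
force: [0.3, -0.0, -0.9]
finger_gap: 0.134
gripper_force: 43.5
```

Call:
servo_tool --rows '[[[0,0,0,-0.001,0,0.0011,-1],[0,0,0,0,0,0,-1]]]'

```text
t: 24.13
tcp_pos: [0.5638, -0.0218, 0.2617]
tool_rot: [0.94, 0.001, 0.341, -0.002]
force: [0.5, -0.2, -1.3]
finger_gap: 0.135
gripper_force: 43.5
```

Call:
servo_tool --rows '[[[0,0,0,-0.001,0,0.0011,-1],[0,0,0,0,0,0,-1]]]'

```text
t: 24.3
tcp_pos: [0.5643, -0.022, 0.2609]
tool_rot: [0.94, 0.001, 0.342, -0.002]
force: [0.5, 0.2, -0.5]
finger_gap: 0.131
gripper_force: 43.6
```

Call:
servo_tool --rows '[[[0,0,0,0.0005,0,0.0024,-1],[0,0,0,0,0,0,-1]]]'

```text
t: 24.47
tcp_pos: [0.5668, -0.0221, 0.2597]
tool_rot: [0.94, 0.001, 0.342, -0.002]
force: [1.9, -0.3, 0.9]
finger_gap: 0.137
gripper_force: 43.5
```

Call:
servo_tool --rows '[[[0,0,0,-0.001,0,0.0011,-1],[0,0,0,0,0,0,-1]]]'

```text
t: 24.63
tcp_pos: [0.5672, -0.0222, 0.2594]
tool_rot: [0.939, 0.001, 0.343, -0.001]
force: [-0.5, 0.3, 7.5]
finger_gap: 0.132
gripper_force: 44.6
```

Call:
servo_tool --rows '[[[0,0,0,0,0,0,-1],[0,0,0,0,0,0,-1],[0,0,0,0,0,0,-1],[0,0,0,0,0,0,-1]]]'

```text
t: 24.97
tcp_pos: [0.5672, -0.0222, 0.2595]
tool_rot: [0.939, 0.001, 0.343, -0.001]
force: [-1.0, 0.4, 7.1]
finger_gap: 0.136
gripper_force: 44.5
```

Run:
```python
from h import *
tgt([.566,-.0225,.2595],50,0)
hang((90,120,150,180,200,206))
```

```text
t 24.97 tcp [ 0.5672 -0.0222  0.2595] turn [-0.2  -0.17  0.07] shift now [-0.0009  0.0003 -0.0008] shift after turn [-0.0009  0.0003 -0.0008] F [-1.   0.4  7.1] q [-0.35  0.32  2.06  1.17  0.25  0.14]
scene 90 (295, 236) 000000000000000000000111111111100000000000000000000
scene 120 (295, 248) 000000000000000000000111111111100000000000000000000
scene 150 (294, 259) 000000000000000000000011111111111110000000000000000
scene 180 (294, 270) 000000000000000000000000000000000011000000000000000
scene 200 (294, 277) 000000000000000000000001000000000000000000000000000
scene 206 (294, 280) 000000000000000000000000000000000001000000000000000
side 90 (283, 210) 000000000000000000000000001100000000000000000000000
side 120 (283, 219) 000000000000000000000000001100000000000000000000000
side 150 (283, 228) 000000000000000000000000011110000000000000000000000
side 180 (282, 237) 000000000000000000000000000111000000000000000000000
side 200 (282, 243) 000000000000000000000000001111000000000000000000000
side 206 (282, 244) 000000000000000000000000001111000000000000000000000
```

Call:
servo_tool --rows '[[[0,0,0,0.0005,0,-0.0006,-1],[0,0,0,0,0,0,-1],[0,0,0,0,0,0,-1],[0,0,0,0,0,0,-1],[0,0,0,0,0,0,-1],[0,0,0,0,0,0,-1],[0,0,0,0,0,0,-1],[0,0,0,0,0,0,-1]]]'

```text
t: 25.73
tcp_pos: [0.5668, -0.0222, 0.2595]
tool_rot: [0.939, 0.001, 0.343, -0.002]
force: [1.0, 0.1, 6.5]
finger_gap: 0.13
gripper_force: 44.0
```

Call:
servo_tool --rows '[[[0,0,0,0,0,0,-1],[0,0,0,0,0,0,-1],[0,0,0,0,0,0,-1],[0,0,0,0,0,0,-1],[0,0,0,0,0,0,-1],[0,0,0,0,0,0,-1],[0,0,0,0,0,0,-0.75],[0,0,0,0,0,0,-0.7]]]'

```text
t: 26.4
tcp_pos: [0.5658, -0.0218, 0.2584]
tool_rot: [0.94, 0.001, 0.341, -0.002]
force: [0.6, -0.1, -0.2]
finger_gap: 0.153
gripper_force: 0.0
```

Call:
servo_tool --rows '[[[0,0,0,0,0,0,-0.65],[0,0,0,0,0,0,-0.55],[0,0,0,0,0,0,-0.45],[0,0,0,0,0,0,-0.35],[0,0,0,0,0,0,-0.3],[0,0,0,0,0,0,-0.3],[0,0,0,0,0,0,-0.3],[0,0,0,0,0,0,-0.3]]]'

```text
t: 27.07
tcp_pos: [0.5657, -0.0218, 0.2583]
tool_rot: [0.94, 0.001, 0.341, -0.002]
force: [0.1, -0.5, 0.2]
finger_gap: 0.352
gripper_force: 0.0
```

Run:
```python
from h import *
tgt([.566,-.0225,.2595],50,0)
hang((45,54,60,90,120,150,180,200,206))
```

```text
t 27.07 tcp [ 0.5657 -0.0218  0.2583] turn [-0.26  0.08  0.05] shift now [ 0.001   0.0007 -0.0007] shift after turn [ 0.001   0.0007 -0.0007] F [ 0.1 -0.5  0.2] q [-0.35  0.32  2.06  1.16  0.25  0.15]
scene 45 (295, 218) 000000000000000000000011111101110000000000000000000
scene 54 (294, 221) 000000000000000000000001111111111000000000000000000
scene 60 (294, 224) 000000000000000000000001111111111000000000000000000
scene 90 (294, 236) 000000000000000000000011111111110000000000000000000
scene 120 (294, 248) 000000000000000000011011111111110000000000000000000
scene 150 (294, 260) 000000000000000000000011111111111111000000000000000
scene 180 (293, 271) 000000000000000000000000000000000001000000000000000
scene 200 (293, 278) 000000000000000000000000000000000011000000000000000
scene 206 (293, 280) 000000000000000000000000000000000010000000000000000
side 45 (284, 196) 000000000000000000001110100000110000000000000000000
side 54 (284, 199) 000000000000000000000001100111000000000000000000000
side 60 (284, 201) 000000000000000000000000100000000000000000000000000
side 90 (284, 211) 000000000000000000000000110000000000000000000000000
side 120 (283, 220) 000000000000000000000000011000000000000000000000000
side 150 (283, 229) 000000000000000000000000111000000000000000000000000
side 180 (283, 238) 000000000000000000000000110000000000000000000000000
side 200 (283, 243) 000000000000000000000000011000000000000000000000000
side 206 (283, 245) 000000000000000000000000111000000000000000000000000
```

Call:
servo_tool --rows '[[[0,0,0,0,0,-0.005,-0.3],[0,0,0,0,0,-0.008,-0.3],[0,0,0,0,0,-0.01,-0.3],[0,0,0,0,0,-0.015,-0.3],[0,0,0,0,0,-0.015,-0.3],[0,0,0,0,0,-0.02,-0.3],[0,0,0,0,0,-0.02,-0.3],[0,0,0,0,0,-0.02,-0.3]]]'

```text
t: 27.83
tcp_pos: [0.4924, -0.0222, 0.3454]
tool_rot: [0.94, 0.001, 0.341, -0.002]
force: [-0.2, -0.3, -0.1]
finger_gap: 0.349
gripper_force: 0.0
```

Call:
servo_tool --rows '[[[0,0,0,0,0,-0.02,-0.3],[0,0,0,0,0,-0.02,-0.3],[0,0,0,0,0,0,-0.3],[0,0,0,0,0,0,-0.3],[0,0,0,0,0,0,-0.3],[0,0,0,0,0,0,-0.3],[0,0,0,0,0,0,-0.3],[0,0,0,0,0,0,-0.3]]]'

```text
t: 28.5
tcp_pos: [0.4677, -0.0224, 0.3747]
tool_rot: [0.94, 0.001, 0.341, -0.002]
force: [-0.1, -0.3, 0.2]
finger_gap: 0.35
gripper_force: 0.0
```

Call:
servo_tool --rows '[[[0,0,0,0,0,0,-0.3],[0,0,0,0,0,0,-0.3],[0,0,0,0,0,0,-0.3],[0,0,0,0,0,0,-0.3],[0,0,0,0,0,0,-0.3],[0,0,0,0,0,0,-0.3],[0,0,0,0,0,0,-0.3],[0,0,0,0,0,0,-0.3]]]'

```text
t: 29.17
tcp_pos: [0.4676, -0.0225, 0.3757]
tool_rot: [0.94, 0.001, 0.341, -0.002]
force: [-0.1, 0.1, 0.5]
finger_gap: 0.353
gripper_force: 0.0
```

Run:
```python
from h import *;import cv2
s=manip.sense();print(s["t"],s["tcp_pos"],s["force"])
c=np.array([.567,-.0225,.2625])
for n,f in(("scene","a"),("side","b")):
  a=manip.snapshot(n);g=cv2.imread(f"pics/{f}.png");d=(cv2.absdiff(a,g).max(2)>25).astype(int);cv2.imwrite(f"pics/z_{n}.png",a)
  for k in(-54,0,45,54,60,100,150,190,206,215,225):
    x,y=pix(n,c-[0,0,k/1000]).astype(int);print(n,k,"".join(map(str,d[y,x-25:x+26])))
  # undisturbed things: changed share in patches around carton top, green box, jar
  for m,p in dict(carton=(.415,-.04,.1),box=(.38,-.2,.04),jar=(.649,.268,.07)).items():
    x,y=pix(n,p).astype(int);print(m,d[y-14:y+15,x-10:x+11].mean().round(3),end=" ")
  print()
  h=[cv2.inRange(cv2.cvtColor(i,cv2.COLOR_BGR2HSV),(38,150,80),(55,255,255)) for i in(g,a)];print("box centroid",[np.argwhere(m).mean(0).round(1) for m in h])
```

```text
29.1667 [ 0.46756555 -0.02249702  0.37574449] [-0.06184055  0.1068971   0.47240835]
scene -54 000000000000000000000000011111100000000000000000000
scene 0 000000000000000000000000000000000000000000000000000
scene 45 000000000000000000000011110000111000000000000000000
scene 54 000000000000000000000011111111110000000000000000000
scene 60 000000000000000000000011111111110000000000000000000
scene 100 000000000000000000000111111111100000000000000000000
scene 150 000000000000000000000011111111111111000000000000000
scene 190 000000000000000000000001000000000000000000000000000
scene 206 000000000000000000000000000000000000000000000000000
scene 215 000000000000000000000000000000000010000000000000000
scene 225 000000000000000000000000000000000000000000000000000
carton 0.051 box 0.0 jar 0.0 
box centroid [array([nan, nan]), array([nan, nan])]
side -54 000000000000000000000011000010010000000000000000000
side 0 000000000000000000000001111110000000000000000000000
side 45 000000000000000000011100110001110000000000000000000
side 54 000000000000000000000001101110000000000000000000000
side 60 000000000000000000000000100000000000000000000000000
side 100 000000000000000000000000010000000000000000000000000
side 150 000000000000000000000001111000000000000000000000000
side 190 000000000000000000000000010000000000000000000000000
side 206 000000000000000000000000000000000000000000000000000
side 215 000000000000000000000000110000000000000000000000000
side 225 000000000000000000000001110000000000000000000000000
carton 0.135 box 0.105 jar 0.0 
box centroid [array([nan, nan]), array([nan, nan])]<stdin>:12: RuntimeWarning: Mean of empty slice.
  ret = um.true_divide(
```

```bash
python3 -c "
from station import manip
print(manip.sign_off())"
```

```text
the job is handed in; nothing more can be done
None
```

The S-hook, with the turner on its lower bend, hangs on the rail between the two orange collars. The gripper is clear and the job was handed in at about 29 s. A brief force of about 43 N (limit for the arm or gripper body pressing on something: 40 N) showed as the hook reached the bar, cause unknown. The final check was from image differences only: the jar was unchanged, and small differences at the carton and box were not looked into but no contact was felt.

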